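# Make up three test kits at the materials-lab bench

## Task

Make up the three test kits, with glass on the black rubber lining and everything else in the bare bay: the metal cup and the amber bottle go into the blue tray, the brass weight and the green bottle into the yellow tray, and the mortar prism into the red tray, beside the red-capped jar already there. Each thing must end standing upright, flat on the floor of its own bay and let go; set them down without dropping them. Leave the red-capped jar and the steel weight where they are.

Things in the scene. Friction and masses are not known exactly. Their poses are not given: they have to be found in the camera images.
- cup: Open silver-grey metal sample cup, a straight cylinder: outside diameter 55 mm, height 60 mm, wall 3 mm, about 110 g. Origin: centre of its underside, z up through the mouth.
- amber_bottle: Small round brown (amber) glass bottle with a black cap: body diameter 42 mm up to a height of 50 mm, then a shoulder to a 20 mm neck; cap diameter 24 mm, 82 mm tall in all, about 120 g. Origin: centre of its underside, z up.
- green_bottle: Small round green glass bottle with a white cap, same shape as the amber one: body diameter 42 mm up to a height of 50 mm, cap diameter 24 mm, 82 mm tall in all, about 120 g. Origin: centre of its underside, z up.
- brass_weight: Brass (yellow metal) balance weight: cylinder of diameter 38 mm up to a height of 46 mm, with a knob of diameter 22 mm on top, 66 mm tall in all, about 500 g. Origin: centre of its underside, z up.
- prism: Grey cement-mortar prism standing on end, 40 x 40 mm square and 80 mm tall, about 280 g. Origin: centre of its underside, z up, x and y square to its side faces.
- tray_blue: Low blue kit tray, fixed, 160 mm long (its x) by 82 mm wide (its y), walls 4 mm thick, rims 12 mm above the table, two square bays of 74 x 74 mm side by side. The bay towards the tray's -x, centred at (-39, 0) mm, has a bare blue floor 4 mm above the table; the bay towards +x, centred at (+39, 0) mm, has a black rubber lining whose top is 6 mm above the table. Origin: centre of the tray's underside, z up. The +x end points roughly away from the robot.
- tray_yellow: Low yellow kit tray, fixed, same shape and axes as the blue one: bare yellow bay centred at (-39, 0) mm, floor 4 mm above the table; black rubber-lined bay centred at (+39, 0) mm, floor 6 mm above the table.
- tray_red: Low red kit tray, fixed, same shape and axes as the blue one: bare red bay centred at (-39, 0) mm, floor 4 mm above the table; black rubber-lined bay centred at (+39, 0) mm, floor 6 mm above the table. At the start the red-capped jar already stands in its rubber-lined bay.
- jar: White plastic jar with a red cap, diameter 45 mm, 58 mm tall, about 100 g, standing in the rubber-lined bay of the red tray; it stays there. Origin: centre of its underside, z up.
- steel_weight: Silvery steel balance weight of exactly the brass one's shape and size (diameter 38 mm, 66 mm tall); it belongs to the balance and stays where it is. Origin: centre of its underside, z up.

How it is judged:
By the outcome, as a careful person would: the job done as asked, in the order asked, and still so for the second after the job is handed in, with the robot touching nothing.
It also fails if it takes over 109 s, if anything falls off the work surface, if the arm or the gripper's body presses on something with over 40 N, if the wrist force passes 120 N, or if a joint passes its speed limit or range.

## Robot

A 6-joint arm with a two-finger parallel gripper is mounted at the origin on the work surface. World frame = base frame: x ahead of the robot, y to its left, z up, the work surface at z = 0. Lengths are in mm, angles in rad, forces in N, time in s.
With the tool pointing down it reaches from about 350 to 975 mm from the base axis. Payload 7.1 kg.
Tool frame: the origin (TCP) lies at the centre of the arm's flange, where the gripper is bolted on; the fingertips stand 182 mm ahead of it and the grasp point (between the pads) lies 163 mm ahead of it; z points along the fingers, y is the line along which they close (so a half turn about z gives the same grasp; the last joint's range is limited). The gripper opens to 88 mm and grips with 3 to 60 N. Pads are 20 mm wide; open, the fingers measure 115 mm over their backs; the gripper's body (75 mm by 178 mm) begins 61 mm behind the grasp point.
Start: joints at [1.118, 0.423, 1.63, -0, 1.089, -0.019], TCP at [262.669, 567.108, 404.675] pointing down, gripper open.
Joint ranges: [-3, 3], [-0.9, 2.11], [0.09, 2.58], [-1.31, 4.45], [0.11, 2.69], [-2.54, 2.54]. Speed limits (rad/s): [2.39, 2.39, 3.01, 3.14, 3.14, 3.14].

## Interface

Orientations are given as a rotation vector (axis times angle).
In Python, from workcell import readout, get_image, ctrl gives the robot as it stands.
- The arm moves only by the tool step_arm, never from a script. Its argument "targets" is a list that holds one entry, the list of rows, each a list of 7 numbers: the shift along the world's x, y, z as a fraction of full scale, then the turn, a rotation vector about the world's x, y, z as a fraction of full scale, then the opening, from 0 (shut) to 1 (fully open). In form: [[[dx, dy, dz, wx, wy, wz, claw], ...]]. A call has exactly 5 rows; each row shifts and turns the commanded pose from where the row before left it; what a row does not reach is not made up. Full scale, the value 1, is 0.05 m for a shift and 4 degrees for a turn. A row lasts 1/8 s, in which the tool goes at most 62.5 mm and 10.7 degrees, less where a joint would pass 70% of its speed; a pose out of reach is approached as far as the arm can. A call with a number of a shift or a turn outside -1 to 1 is refused whole. A call with a gripper value outside its range is refused whole. The fingers move at their own pace and stop on an object; the grip force is fixed at half the most. Time passes only in rows, so rows that do not move let the fingers close, or fill a call up. It gives the time, the measured TCP pose, the force, the opening and the grip force at its end, in the units of the state.
- readout.get_obs(): the state, without advancing time (a new reading comes with each control period).
- get_image(name): name is "scene" or "top" or "wrist"; returns a dict with "pixels" (420x560x3 uint8, red, green, blue), "intrinsics" (3x3 intrinsics, pixels), "extrinsics" (4x4, takes a point from world to camera coordinates). Camera axes: x right, y down, z forward; pixel columns grow to the right and rows downward; lengths in mm; the calibration is good to about 2 mm. A picture is of the moment at which its call begins. There is no depth.
- ctrl.close_job(): hands the job in; it is judged then, once.
The state is a dict: "t": time; "qpos": joint angles; "qvel": joint speeds; "joint_torque": joint torques, N m; "ee_pos": TCP position; "orientation": TCP orientation; "ft_force": force on the tool from outside, world axes, zero at the start; "moment": the same for the moment, N m; "width": finger opening in mm; "grasp_force": force on a finger pad.
Only numpy, scipy, OpenCV 4.12 (cv2) and the standard library are available. Lean on these libraries where they do the work, as an engineer would, in place of code of your own. Each camera call takes 0.05 s, during which the arm holds its last target. There are 200 camera calls.

## Working session

There is one attempt and no reset: what is moved stays moved. The work goes in short steps, Python scripts to look and compute and a tool call to move; the robot and the scene stay as the last step left them, time stands still between calls to the robot, and variables do not carry over. Pictures are saved under pics/ and viewed, at most 14 in all, crops included, and the job is handed in when it is done.

Besides the shell and the picture viewer there is one more tool, called after "Emit:" as name(argument=value, ...), one argument or row to a line, values as JSON. step_arm: Moves the arm, as the interface text tells. Shift numbers are shares of 0.05 m and turn numbers shares of 4 degrees, none past 1 either way. Its arguments: {"type":"object","properties":{"targets":{"type":"array"}},"required":["targets"]}

```bash
mkdir -p pics; ls; python3 - <<'E'
from workcell import readout,get_image
import cv2,json,numpy as np
o=readout.get_obs();print({k:np.round(v,3).tolist() for k,v in o.items()})
for n in("top","scene"):
    d=get_image(n);cv2.imwrite(f"pics/{n}0.png",d["pixels"][:,:,::-1]);np.savez(f"{n}0.npz",**d)
    print(n,np.round(d["intrinsics"],1).tolist(),np.round(d["extrinsics"],3).tolist())
E
```

```text
pics
{'t': 0.0, 'qpos': [1.118, 0.424, 1.631, -0.0, 1.089, -0.019], 'qvel': [-0.002, -0.001, 0.0, -0.002, -0.0, 0.001], 'joint_torque': [0.002, -54.465, -27.366, 0.064, 0.023, -0.0], 'ee_pos': [262.547, 566.876, 403.937], 'orientation': [-0.676, -3.068, 0.002], 'ft_force': [-0.643, -0.256, -0.237], 'moment': [0.028, -0.003, -0.002], 'grasp_force': 0.0, 'width': 88.052}
top [[481.1, 0.0, 278.8], [0.0, 481.1, 212.2], [0.0, 0.0, 1.0]] [[0.027, -1.0, -0.017, -3.951], [-0.981, -0.023, -0.194, 465.144], [0.193, 0.022, -0.981, 1094.234], [0.0, 0.0, 0.0, 1.0]]
scene [[433.1, 0.0, 279.2], [0.0, 433.1, 204.6], [0.0, 0.0, 1.0]] [[0.765, 0.644, 0.008, -387.851], [0.445, -0.52, -0.729, -191.179], [-0.466, 0.561, -0.684, 1398.909], [0.0, 0.0, 0.0, 1.0]]
```

View pics/top0.png

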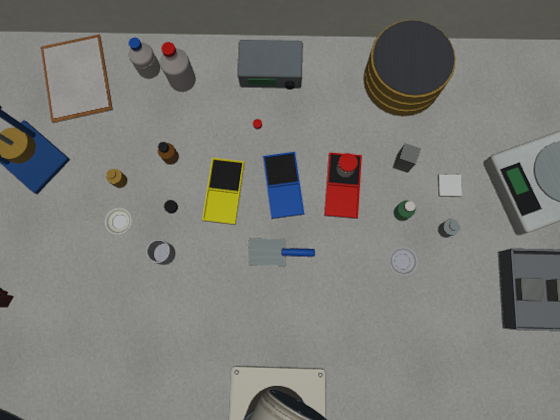

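View pics/scene0.png

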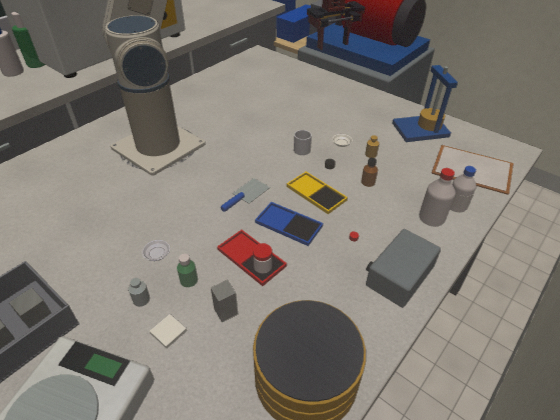

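```bash
cat > h.py <<'E'
import numpy as np,cv2
from scipy.optimize import minimize
def proj(d,P):
    P=np.atleast_2d(P);E=d["extrinsics"];c=P@E[:3,:3].T+E[:3,3];u=c@d["intrinsics"].T;return u[:,:2]/u[:,2:]
def back(d,uv,z):
    E=d["extrinsics"];R=E[:3,:3];o=-R.T@E[:3,3];r=R.T@np.linalg.solve(d["intrinsics"],[uv[0],uv[1],1.]);return o+r*(z-o[2])/r[2]
a=np.linspace(0,2*np.pi,40,endpoint=False);C=np.c_[np.cos(a),np.sin(a)]
bot=[(21,0),(21,50),(10,60),(12,66),(12,82)];wt=[(19,0),(19,46),(11,47),(11,66)]
CYL=dict(cup=[(27.5,0),(27.5,60)],amber=bot,green=bot,brass=wt,steel=wt)
BOX=dict(prism=(20,20,80),yellow=(80,41,12),blue=(80,41,12),red=(80,41,12))
def hulls(d,n,p):
    if n in CYL:
        s=[np.c_[p[0]+r*C[:,0],p[1]+r*C[:,1],np.full(40,z)] for r,z in CYL[n]]
        return [np.r_[s[i],s[i+1]] for i in range(len(s)-1)]
    X,Y,Z=BOX[n];c,s=np.cos(p[2]),np.sin(p[2])
    return [np.array([[p[0]+c*x-s*y,p[1]+s*x+c*y,z] for x in(-X,X) for y in(-Y,Y) for z in(0,Z)])]
S=4
def render(d,n,p,roi):
    x,y,w,h=roi;m=np.zeros((h*S,w*S),np.uint8)
    for H in hulls(d,n,p):
        q=(proj(d,H)-[x,y]+.5)*S-.5
        cv2.fillConvexPoly(m,cv2.convexHull(np.round(q*16).astype(np.int32)),1,shift=4)
    return m
def mask(d,n,p,pad=12):
    """foreground mask near the guess, by colour distance and grabCut"""
    u=np.vstack([proj(d,H) for H in hulls(d,n,p)]);lo=np.maximum(u.min(0)-pad,0).astype(int);hi=np.minimum(u.max(0)+pad,[559,419]).astype(int)
    roi=(*lo,*(hi-lo));x,y,w,h=roi
    im=np.ascontiguousarray(d["pixels"][y:y+h,x:x+w,::-1]);im=cv2.resize(im,None,fx=S,fy=S,interpolation=cv2.INTER_CUBIC)
    g=render(d,n,p,roi);k=lambda r:cv2.getStructuringElement(cv2.MORPH_ELLIPSE,(2*r+1,2*r+1))
    m=np.full(g.shape,cv2.GC_PR_BGD,np.uint8);m[g>0]=cv2.GC_PR_FGD
    m[cv2.dilate(g,k(int(pad*S*.6)))==0]=cv2.GC_BGD
    e=cv2.erode(g,k(3*S));m[e>0]=cv2.GC_FGD
    cv2.grabCut(im,m,None,np.zeros((1,65)),np.zeros((1,65)),6,cv2.GC_INIT_WITH_MASK)
    return ((m==1)|(m==3)).astype(np.uint8),roi,im
def fit(views,n,p,pad=12):
    M=[mask(d,n,p,pad) for d in views]
    def cost(q):
        q=np.array(q)*sc;c=0
        for d,(m,roi,_) in zip(views,M):
            r=render(d,n,q,roi);c+=1-(r&m).sum()/max((r|m).sum(),1)
        return c
    sc=np.array([5,5,.1])[:len(p)];p=np.array(p,float)
    s=minimize(cost,p/sc,method="Nelder-Mead",options=dict(initial_simplex=np.vstack([p/sc]+[p/sc+e for e in np.eye(len(p))])))
    q=s.x*sc;T=[]
    for d,(m,roi,im) in zip(views,M):
        t=im.copy()
        for mm,c in((m,(0,255,255)),(render(d,n,q,roi),(255,0,255))):
            cv2.drawContours(t,cv2.findContours(mm,0,2)[0],-1,c,1)
        T.append(cv2.resize(t,(160,150)))
    return q,s.fun/len(views),T
E
cat > m1.py <<'E'
from h import *
V=[dict(np.load(f"{n}0.npz")) for n in("top","scene")]
px=dict(cup=((160,252),30),amber=((167,153),40),brass=((116,178),33),green=((405,210),40),steel=((450,228),33),prism=((407,158),40),yellow=((223,191),6),blue=((283,185),6),red=((344,185),6))
rows=[]
for n,(uv,z) in px.items():
    g=back(V[0],uv,z)[:2]
    if n in BOX: g=np.r_[g,dict(yellow=-.1,blue=.07,red=-.04,prism=-.4)[n]]
    b=min((fit(V,n,g) for _ in[0]),key=lambda t:t[1])
    # single-view fits for consistency
    s=[fit([v],n,b[0])[0] for v in V]
    print(n,np.round(g,2),np.round(b[0],2),round(b[1],3),*[np.round(x,2) for x in s]);rows.append(np.hstack(b[2]))
rows.append(np.zeros_like(rows[0]))
cv2.imwrite("pics/fit.png",np.vstack([np.hstack(rows[i:i+2]) for i in range(0,8,2)]))
cv2.imwrite("pics/fit.png",cv2.resize(np.hstack([np.vstack(rows[0:5]),np.vstack(rows[5:10])]),(640,600)))
E
python3 m1.py
```

```text
cup [365.38 287.32] [364.41 282.21] 0.087 [364.99 283.55] [365.36 279.67]
amber [607.6  285.54] [609.15 284.94] 0.084 [611.37 286.76] [609.34 282.87]
brass [543.5  408.01] [544.36 408.06] 0.1 [545.56 409.78] [544.56 405.13]
green [ 478.41 -291.35] [ 479.11 -294.07] 0.1 [ 480.05 -291.77] [ 479.23 -295.09]
steel [ 438.84 -397.94] [ 439.92 -398.18] 0.088 [ 440.26 -396.53] [ 439.15 -399.67]
prism [ 6.0716e+02 -2.9926e+02 -4.0000e-01] [ 6.0651e+02 -2.9721e+02 -3.1000e-01] 0.078 [ 6.0675e+02 -2.9614e+02 -3.1000e-01] [ 6.0595e+02 -2.9946e+02 -3.2000e-01]
yellow [ 5.2321e+02  1.4826e+02 -1.0000e-01] [ 5.2338e+02  1.4672e+02 -1.0000e-01] 0.042 [ 5.2340e+02  1.4721e+02 -1.0000e-01] [ 5.2180e+02  1.4521e+02 -1.0000e-01]
blue [ 5.4182e+02 -6.0000e-02  7.0000e-02] [ 5.4171e+02 -1.8200e+00  1.6000e-01] 0.039 [5.4189e+02 1.5000e-01 1.6000e-01] [ 5.416e+02 -3.230e+00  1.600e-01]
red [ 5.4516e+02 -1.5094e+02 -4.0000e-02] [ 5.4495e+02 -1.4966e+02 -6.0000e-02] 0.045 [ 5.4540e+02 -1.4767e+02 -7.0000e-02] [ 5.4413e+02 -1.5057e+02 -7.0000e-02]
```

View pics/fit.png

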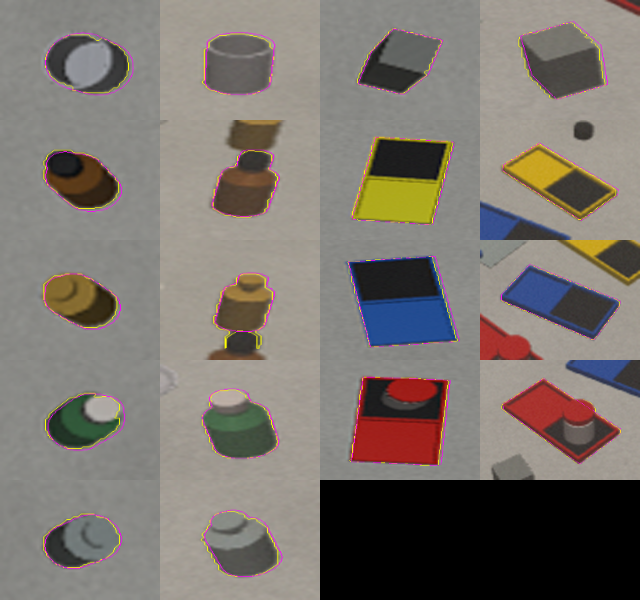

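Emit:
step_arm(
  targets=[
    [[0.34, -0.94, -0.3, 0, 0, 1, 1], [0.34, -0.94, -0.3, 0, 0, 1, 1], [0.34, -0.94, -0.3, 0, 0, 1, 1], [0.34, -0.94, -0.3, 0, 0, 1, 1], [0.34, -0.94, -0.3, 0, 0, 1, 1]],
  ],
)

```text
t: 0.72
ee_pos: [347.9, 330.6, 329.2]
orientation: [0.129, 3.139, -0.0]
ft_force: [0.1, 0.1, 0.0]
width: 88.2
grasp_force: 0.0
```

Emit:
step_arm(
  targets=[
    [[0.07, -0.2, -0.12, 0, 0, 0.88, 1], [0.07, -0.2, -0.12, 0, 0, 0.88, 1], [0.07, -0.2, -0.12, 0, 0, 0.88, 1], [0.07, -0.2, -0.12, 0, 0, 0.88, 1], [0.07, -0.2, -0.12, 0, 0, 0, 1]],
  ],
)

```text
t: 1.35
ee_pos: [365.2, 281.7, 299.3]
orientation: [0.252, -3.131, 0.0]
ft_force: [-0.1, -0.3, -0.5]
width: 87.8
grasp_force: 0.0
```

```bash
cat > wr.py <<'E'
import sys
from h import *
from workcell import readout,get_image
o=readout.get_obs();d=get_image("wrist");np.savez("w.npz",**d);n=sys.argv[1]
print(np.round(o["ee_pos"],1),np.round(o["orientation"],3),o["width"],np.round(o["ft_force"],1))
cv2.imwrite(f"pics/w_{n}.png",d["pixels"][:,:,::-1])
E
python3 wr.py 1; python3 -c "
from h import *
d=dict(np.load('w.npz'));print(np.round(d['extrinsics'],3))
q,e,T=fit([d],'cup',(364.5,282),30);print(q,e)"
```

```text
[365.2 281.7 299.3] [ 0.252 -3.131  0.   ] 87.8161212869462 [-0.1 -0.3 -0.5]
[[-1.61000e-01  9.87000e-01  0.00000e+00 -2.18958e+02]
 [ 9.42000e-01  1.53000e-01  3.00000e-01 -3.91799e+02]
 [ 2.96000e-01  4.80000e-02 -9.54000e-01  1.69558e+02]
 [ 0.00000e+00  0.00000e+00  0.00000e+00  1.00000e+00]]
[364.17237748 284.21667052] 0.035896608548348086
```

View pics/w_1.png

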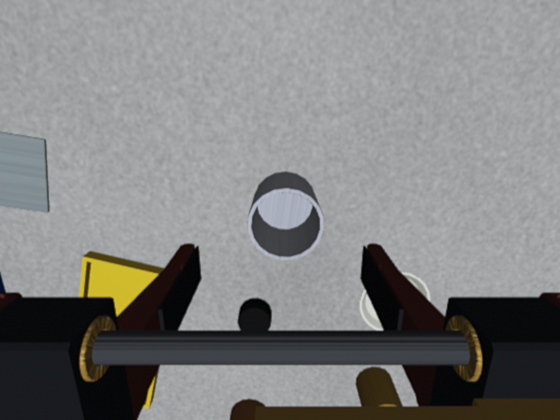

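Emit:
step_arm(
  targets=[
    [[-0.01, 0.03, -0.5, 0, 0, 0, 1], [0, 0, -0.7, 0, 0, 0, 1], [0, 0, -0.6, 0, 0, 0, 1], [0, 0, -0.24, 0, 0, 0, 1], [0, 0, 0, 0, 0, 0, 0]],
  ],
)

```text
t: 2.02
ee_pos: [364.6, 283.6, 197.3]
orientation: [0.252, -3.13, 0.001]
ft_force: [0.0, -0.4, 0.5]
width: 81.4
grasp_force: 0.0
```

Emit:
step_arm(
  targets=[
    [[0, 0, 0, 0, 0, 0, 0], [0, 0, 0, 0, 0, 0, 0], [0, 0, 0, 0, 0, 0, 0], [0, 0, 0, 0, 0, 0, 0], [0, 0, 0, 0, 0, 0, 0]],
  ],
)

```text
t: 2.65
ee_pos: [365.0, 283.9, 198.5]
orientation: [-0.253, 3.13, 0.001]
ft_force: [-1.0, -0.0, 6.5]
width: 54.6
grasp_force: 30.0
```

Emit:
step_arm(
  targets=[
    [[0, 0, 0.6, 0, 0, 0, 0], [0.3, -0.6, 0.6, 0, 0, 0, 0], [0.4, -0.85, 0.2, 0, 0, 0, 0], [0.4, -0.85, 0, 0, 0, 0, 0], [0.4, -0.85, 0, 0, 0, 0, 0]],
  ],
)

```text
t: 3.28
ee_pos: [440.1, 124.8, 268.2]
orientation: [-0.253, 3.13, 0.0]
ft_force: [0.8, 0.8, -1.4]
width: 54.9
grasp_force: 30.0
```

Emit:
step_arm(
  targets=[
    [[0.4, -0.85, 0, 0, 0, 0, 0], [0.4, -0.85, 0, 0, 0, 0, 0], [0.4, -0.85, 0, 0, 0, 0, 0], [0, 0, 0, 0, 0, 0, 0], [0, 0, 0, 0, 0, 0, 0]],
  ],
)

```text
t: 3.9
ee_pos: [499.1, -1.3, 267.6]
orientation: [0.251, -3.131, -0.0]
ft_force: [-0.3, 1.2, 0.2]
width: 54.7
grasp_force: 30.0
```

```bash
python3 wr.py 2; cp w.npz w2.npz; python3 -c "
from h import *
d=dict(np.load('w.npz'))
im=np.ascontiguousarray(d['pixels'][:,:,::-1])
for p in [(541.8,-1.5,.16)]:
  for H in hulls(d,'blue',p): cv2.polylines(im,[cv2.convexHull(proj(d,H).astype(np.int32))],True,(0,255,255),1)
cv2.imwrite('pics/w2o.png',im)"
```

```text
[499.1  -1.3 267.6] [ 0.251 -3.131 -0.   ] 54.69019917469188 [-0.3  1.2  0.2]
```

View pics/w2o.png

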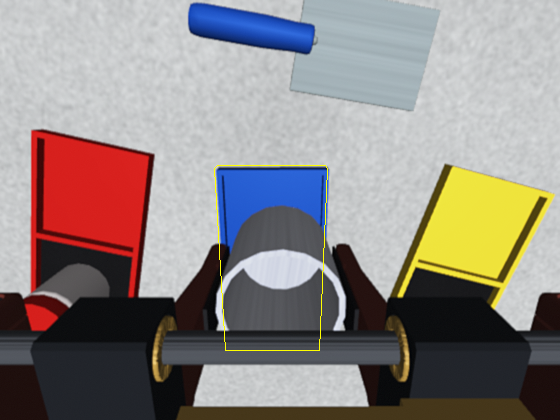

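Emit:
step_arm(
  targets=[
    [[0.08, -0.13, 0, 0, 0, 0, 0], [0, 0, -0.5, 0, 0, 0, 0], [0, 0, -0.5, 0, 0, 0, 0], [0, 0, -0.22, 0, 0, 0, 0], [0, 0, 0, 0, 0, 0, 0]],
  ],
)

```text
t: 4.58
ee_pos: [503.5, -7.6, 206.2]
orientation: [0.254, -3.13, -0.0]
ft_force: [0.0, 1.2, -1.3]
width: 54.9
grasp_force: 30.0
```

Emit:
step_arm(
  targets=[
    [[0, 0, -0.03, 0, 0, 0, 0], [0, 0, -0.02, 0, 0, 0, 0], [0, 0, -0.01, 0, 0, 0, 0], [0, 0, -0.01, 0, 0, 0, 0], [0, 0, 0, 0, 0, 0, 0]],
  ],
)

```text
t: 5.2
ee_pos: [503.7, -7.9, 203.3]
orientation: [-0.253, 3.131, -0.0]
ft_force: [0.7, -0.8, -1.8]
width: 54.7
grasp_force: 30.0
```

Emit:
step_arm(
  targets=[
    [[0, 0, -0.01, 0, 0, 0, 0], [0, 0, -0.01, 0, 0, 0, 0], [0, 0, -0.01, 0, 0, 0, 0], [0, 0, 0, 0, 0, 0, 0], [0, 0, 0, 0, 0, 0, 0]],
  ],
)

```text
t: 5.82
ee_pos: [503.7, -7.9, 202.5]
orientation: [-0.253, 3.131, -0.0]
ft_force: [-2.9, 0.1, 11.2]
width: 54.4
grasp_force: 30.0
```

Emit:
step_arm(
  targets=[
    [[0, 0, 0, 0, 0, 0, 0.85], [0, 0, 0, 0, 0, 0, 0.85], [0, 0, 0, 0, 0, 0, 0.9], [0, 0, 0.3, 0, 0, 0, 1], [0, 0, 1, 0, 0, 0, 1]],
  ],
)

```text
t: 6.45
ee_pos: [502.8, -7.9, 266.1]
orientation: [0.252, -3.127, -0.001]
ft_force: [1.1, -0.2, -0.1]
width: 87.5
grasp_force: 0.0
```

Emit:
step_arm(
  targets=[
    [[0.2, 0.5, 0.6, 0, 0, 0, 1], [0.35, 0.95, 0, 0, 0, 0, 1], [0.35, 0.95, 0, 0, 0, 0, 1], [0.35, 0.95, 0, 0, 0, 0, 1], [0.35, 0.95, 0, 0, 0, 0, 1]],
  ],
)

```text
t: 7.08
ee_pos: [584.0, 208.7, 297.9]
orientation: [-0.253, 3.131, 0.0]
ft_force: [1.0, -0.1, -0.0]
width: 87.8
grasp_force: 0.0
```

Emit:
step_arm(
  targets=[
    [[0.26, 0.78, 0, 0, 0, 0, 1], [0.26, 0.78, 0, 0, 0, 0, 1], [0, 0, 0, 0, 0, 0, 1], [0, 0, 0, 0, 0, 0, 1], [0, 0, 0, 0, 0, 0, 1]],
  ],
)

```text
t: 7.7
ee_pos: [609.4, 283.9, 296.9]
orientation: [0.251, -3.131, 0.001]
ft_force: [-0.2, -0.0, 0.0]
width: 87.7
grasp_force: 0.0
```

```bash
cat >> wr.py <<'E'
if len(sys.argv)>3:
    q,e,T=fit([d],sys.argv[2],[float(v) for v in sys.argv[3].split(',')],25);print(np.round(q,2),round(e,3));cv2.imwrite(f"pics/f_{n}.png",cv2.resize(T[0],(320,300)))
E
python3 wr.py 3 amber 610,285.5
```

```text
[609.4 283.9 296.9] [ 2.510e-01 -3.131e+00  1.000e-03] 87.73003077256931 [-0.2 -0.   0. ]
[610.05 286.1 ] 0.02
```

View pics/w_3.png

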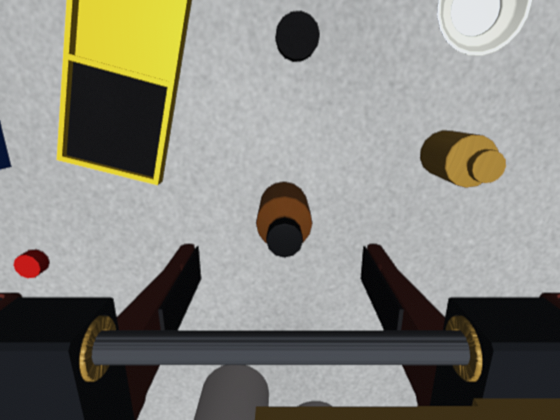

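Emit:
step_arm(
  targets=[
    [[0.01, 0.04, -0.4, 0, 0, 0, 1], [0, 0, -0.7, 0, 0, 0, 1], [0, 0, -0.7, 0, 0, 0, 1], [0, 0, -0.24, 0, 0, 0, 1], [0, 0, 0, 0, 0, 0, 0]],
  ],
)

```text
t: 8.38
ee_pos: [609.8, 286.8, 193.5]
orientation: [0.252, -3.129, 0.001]
ft_force: [0.9, 0.2, -0.0]
width: 81.0
grasp_force: 0.0
```

Emit:
step_arm(
  targets=[
    [[0, 0, 0, 0, 0, 0, 0], [0, 0, 0, 0, 0, 0, 0], [0, 0, 0, 0, 0, 0, 0], [0, 0, 0, 0, 0, 0, 0], [0, 0, 0, 0, 0, 0, 0]],
  ],
)

```text
t: 9.0
ee_pos: [610.3, 287.2, 195.2]
orientation: [-0.253, 3.131, 0.0]
ft_force: [-0.8, -0.0, 4.9]
width: 41.6
grasp_force: 30.0
```

Emit:
step_arm(
  targets=[
    [[0, 0, 0.6, 0, 0, 0, 0], [-0.06, -0.6, 0.6, 0, 0, 0, 0], [-0.1, -0.9, 0.3, 0, 0, 0, 0], [-0.1, -0.9, 0, 0, 0, 0, 0], [-0.1, -0.9, 0, 0, 0, 0, 0]],
  ],
)

```text
t: 9.62
ee_pos: [591.8, 120.9, 269.9]
orientation: [-0.253, 3.131, 0.0]
ft_force: [1.3, -1.0, -1.6]
width: 41.7
grasp_force: 30.0
```

Emit:
step_arm(
  targets=[
    [[-0.08, -0.78, 0, 0, 0, 0, 0], [-0.08, -0.78, 0, 0, 0, 0, 0], [-0.08, -0.78, 0, 0, 0, 0, 0], [0, 0, 0, 0, 0, 0, 0], [0, 0, 0, 0, 0, 0, 0]],
  ],
)

```text
t: 10.25
ee_pos: [580.2, 5.3, 269.6]
orientation: [0.252, -3.131, -0.0]
ft_force: [1.2, 0.3, -1.3]
width: 41.7
grasp_force: 30.0
```

Emit:
step_arm(
  targets=[
    [[0, 0, -0.4, 0, 0, 0, 0], [0, 0, -0.5, 0, 0, 0, 0], [0, 0, -0.3, 0, 0, 0, 0], [0, 0, -0.1, 0, 0, 0, 0], [0, 0, 0, 0, 0, 0, 0]],
  ],
)

```text
t: 10.88
ee_pos: [580.3, 5.5, 204.7]
orientation: [0.253, -3.131, -0.0]
ft_force: [0.2, -0.9, -1.1]
width: 41.8
grasp_force: 30.0
```

Emit:
step_arm(
  targets=[
    [[0, 0, -0.01, 0, 0, 0, 0], [0, 0, -0.01, 0, 0, 0, 0], [0, 0, -0.01, 0, 0, 0, 0], [0, 0, 0, 0, 0, 0, 0], [0, 0, 0, 0, 0, 0, 0]],
  ],
)

```text
t: 11.5
ee_pos: [580.2, 5.1, 203.2]
orientation: [-0.253, 3.131, -0.0]
ft_force: [1.2, 0.2, -2.1]
width: 41.9
grasp_force: 30.0
```

Emit:
step_arm(
  targets=[
    [[0, 0, -0.01, 0, 0, 0, 0], [0, 0, -0.01, 0, 0, 0, 0], [0, 0, -0.01, 0, 0, 0, 0], [0, 0, -0.01, 0, 0, 0, 0], [0, 0, 0, 0, 0, 0, 0]],
  ],
)

```text
t: 12.12
ee_pos: [580.2, 5.1, 201.3]
orientation: [0.253, -3.131, 0.0]
ft_force: [-1.4, -0.2, -0.1]
width: 41.5
grasp_force: 30.0
```

Emit:
step_arm(
  targets=[
    [[0, 0, -0.005, 0, 0, 0, 0], [0, 0, -0.005, 0, 0, 0, 0], [0, 0, 0, 0, 0, 0, 0], [0, 0, 0, 0, 0, 0, 0], [0, 0, 0, 0, 0, 0, 0]],
  ],
)

```text
t: 12.75
ee_pos: [580.1, 5.1, 201.2]
orientation: [-0.253, 3.131, -0.0]
ft_force: [-2.8, -0.4, 8.4]
width: 41.8
grasp_force: 30.0
```

Emit:
step_arm(
  targets=[
    [[0, 0, 0, 0, 0, 0, 0.75], [0, 0, 0, 0, 0, 0, 0.75], [0, 0, 0.1, 0, 0, 0, 0.75], [0, 0, 0.8, 0, 0, 0, 0.75], [0, 0, 0.9, 0, 0, 0, 0.75]],
  ],
)

```text
t: 13.38
ee_pos: [579.9, 5.1, 291.2]
orientation: [0.252, -3.13, -0.0]
ft_force: [0.8, -0.2, -0.2]
width: 66.1
grasp_force: 0.0
```

Emit:
step_arm(
  targets=[
    [[0, 0.4, 0.2, 0, 0, -0.75, 1], [-0.1, 0.95, 0, 0, 0, -0.75, 1], [-0.1, 1, 0, 0, 0, -0.75, 1], [-0.1, 1, 0, 0, 0, -0.75, 1], [-0.1, 1, 0, 0, 0, -0.75, 1]],
  ],
)

```text
t: 14.0
ee_pos: [559.9, 224.2, 301.0]
orientation: [0.161, 3.137, 0.0]
ft_force: [0.8, 0.2, -0.9]
width: 88.0
grasp_force: 0.0
```

Emit:
step_arm(
  targets=[
    [[-0.1, 1, 0, 0, 0, 0, 1], [-0.1, 1, 0, 0, 0, 0, 1], [-0.1, 1, 0, 0, 0, 0, 1], [0, 0.7, 0, 0, 0, 0, 1], [0, 0, 0, 0, 0, 0, 1]],
  ],
)

```text
t: 14.62
ee_pos: [544.6, 409.9, 300.8]
orientation: [0.154, 3.137, 0.001]
ft_force: [-0.4, 0.0, -0.8]
width: 87.8
grasp_force: 0.0
```

```bash
python3 wr.py 4 brass 545,408
```

```text
[544.6 409.9 300.8] [1.540e-01 3.137e+00 1.000e-03] 87.75673083307278 [-0.4  0.  -0.8]
[544.73 409.55] 0.03
```

View pics/f_4.png

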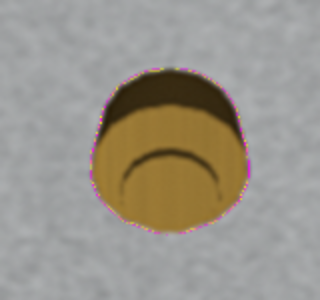

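Emit:
step_arm(
  targets=[
    [[0, 0, -0.5, 0, 0, 0, 1], [0, 0, -0.7, 0, 0, 0, 1], [0, 0, -0.7, 0, 0, 0, 1], [0, 0, -0.25, 0, 0, 0, 1], [0, 0, 0, 0, 0, 0, 0]],
  ],
)

```text
t: 15.3
ee_pos: [545.3, 406.7, 192.8]
orientation: [-0.16, -3.136, 0.002]
ft_force: [0.2, 0.1, 0.5]
width: 81.3
grasp_force: 0.0
```

Emit:
step_arm(
  targets=[
    [[0, 0, 0, 0, 0, 0, 0], [0, 0, 0, 0, 0, 0, 0], [0, 0, 0, 0, 0, 0, 0], [0, 0, 0, 0, 0, 0, 0], [0, 0, 0, 0, 0, 0, 0]],
  ],
)

```text
t: 15.92
ee_pos: [545.4, 408.1, 193.7]
orientation: [0.158, 3.137, 0.002]
ft_force: [0.6, 2.4, 1.9]
width: 37.2
grasp_force: 30.0
```

Emit:
step_arm(
  targets=[
    [[0, 0, 0.6, 0, 0, 0, 0], [-0.12, -0.6, 0.6, 0, 0, 0, 0], [-0.2, -0.85, 0.2, 0, 0, 0, 0], [-0.2, -0.85, 0, 0, 0, 0, 0], [-0.2, -0.85, 0, 0, 0, 0, 0]],
  ],
)

```text
t: 16.55
ee_pos: [508.1, 248.5, 262.6]
orientation: [-0.157, -3.136, 0.002]
ft_force: [0.2, -0.3, -5.6]
width: 37.2
grasp_force: 30.0
```

Emit:
step_arm(
  targets=[
    [[-0.2, -0.8, 0, 0, 0, 0, 0], [-0.2, -0.8, 0, 0, 0, 0, 0], [-0.11, -0.4, 0, 0, 0, 0, 0], [0, 0, 0, 0, 0, 0, 0], [0, 0, 0, 0, 0, 0, 0]],
  ],
)

```text
t: 17.18
ee_pos: [484.2, 150.8, 263.2]
orientation: [0.158, 3.137, 0.001]
ft_force: [-0.0, -0.2, -5.0]
width: 37.3
grasp_force: 30.0
```

```bash
python3 wr.py 5; python3 -c "
from h import *
d=dict(np.load('w.npz'))
im=np.ascontiguousarray(d['pixels'][:,:,::-1])
for H in hulls(d,'yellow',(522.8,146.5,-.10)): cv2.polylines(im,[cv2.convexHull(proj(d,H).astype(np.int32))],True,(255,0,255),1)
cv2.imwrite('pics/w5o.png',im)"
```

```text
[484.2 150.8 263.2] [1.580e-01 3.137e+00 1.000e-03] 37.25034627326183 [-0.  -0.2 -5. ]
```

View pics/w5o.png

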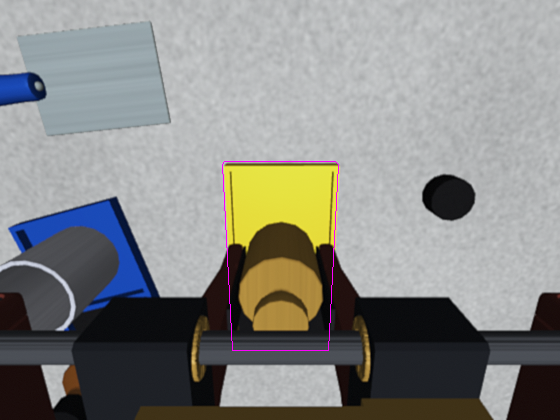

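Emit:
step_arm(
  targets=[
    [[0, 0, -0.5, 0, 0, 0, 0], [0, 0, -0.5, 0, 0, 0, 0], [0, 0, -0.2, 0, 0, 0, 0], [0, 0, -0.06, 0, 0, 0, 0], [0, 0, 0, 0, 0, 0, 0]],
  ],
)

```text
t: 17.85
ee_pos: [484.0, 150.4, 200.6]
orientation: [0.158, 3.137, 0.0]
ft_force: [0.4, -0.3, -4.9]
width: 37.1
grasp_force: 30.0
```

Emit:
step_arm(
  targets=[
    [[0, 0, -0.01, 0, 0, 0, 0], [0, 0, -0.01, 0, 0, 0, 0], [0, 0, 0, 0, 0, 0, 0], [0, 0, 0, 0, 0, 0, 0], [0, 0, 0, 0, 0, 0, 0]],
  ],
)

```text
t: 18.48
ee_pos: [483.7, 150.1, 199.2]
orientation: [0.158, 3.138, 0.0]
ft_force: [0.2, -0.6, -5.9]
width: 37.0
grasp_force: 30.0
```

Emit:
step_arm(
  targets=[
    [[0, 0, -0.01, 0, 0, 0, 0], [0, 0, -0.01, 0, 0, 0, 0], [0, 0, -0.01, 0, 0, 0, 0], [0, 0, 0, 0, 0, 0, 0], [0, 0, 0, 0, 0, 0, 0]],
  ],
)

```text
t: 19.1
ee_pos: [483.7, 150.1, 197.7]
orientation: [0.158, 3.138, -0.0]
ft_force: [-0.3, -0.8, -4.9]
width: 37.3
grasp_force: 30.0
```

Emit:
step_arm(
  targets=[
    [[0, 0, -0.006, 0, 0, 0, 0], [0, 0, -0.006, 0, 0, 0, 0], [0, 0, 0, 0, 0, 0, 0], [0, 0, 0, 0, 0, 0, 0], [0, 0, 0, 0, 0, 0, 0]],
  ],
)

```text
t: 19.73
ee_pos: [483.6, 150.1, 197.6]
orientation: [0.158, 3.137, 0.0]
ft_force: [-2.2, 0.1, 5.4]
width: 37.2
grasp_force: 30.0
```

Emit:
step_arm(
  targets=[
    [[0, 0, 0, 0, 0, 0, 0.75], [0, 0, 0, 0, 0, 0, 0.75], [0, 0, 0.1, 0, 0, 0, 0.75], [0, 0, 0.9, 0, 0, 0, 0.75], [0, 0, 1, 0, 0, 0, 0.75]],
  ],
)

```text
t: 20.35
ee_pos: [483.4, 150.0, 297.8]
orientation: [-0.158, -3.136, 0.001]
ft_force: [0.5, 0.4, -0.2]
width: 65.9
grasp_force: 0.0
```

Emit:
step_arm(
  targets=[
    [[0, -0.9, 0, 0, 0, 0, 1], [0, -1, 0, 0, 0, 0, 1], [0, -1, 0, 0, 0, 0, 1], [0, -1, 0, 0, 0, 0, 1], [0, -1, 0, 0, 0, 0, 1]],
  ],
)

```text
t: 20.98
ee_pos: [483.6, -96.5, 297.5]
orientation: [0.158, 3.137, -0.0]
ft_force: [0.5, 0.5, 0.4]
width: 87.9
grasp_force: 0.0
```

Emit:
step_arm(
  targets=[
    [[-0.02, -1, 0, 0, 0, 0, 1], [-0.02, -1, 0, 0, 0, 0, 1], [-0.02, -1, 0, 0, 0, 0, 1], [-0.02, -0.96, 0, 0, 0, 0, 1], [0, 0, 0, 0, 0, 0, 1]],
  ],
)

```text
t: 21.6
ee_pos: [479.6, -295.7, 297.5]
orientation: [0.164, 3.136, -0.002]
ft_force: [-0.3, 0.1, 0.1]
width: 87.6
grasp_force: 0.0
```

```bash
python3 wr.py 6 green 479.5,-293.5
```

```text
[ 479.6 -295.7  297.5] [ 1.640e-01  3.136e+00 -2.000e-03] 87.59490135970655 [-0.3  0.1  0.1]
[ 479.36 -292.56] 0.023
```

View pics/w_6.png

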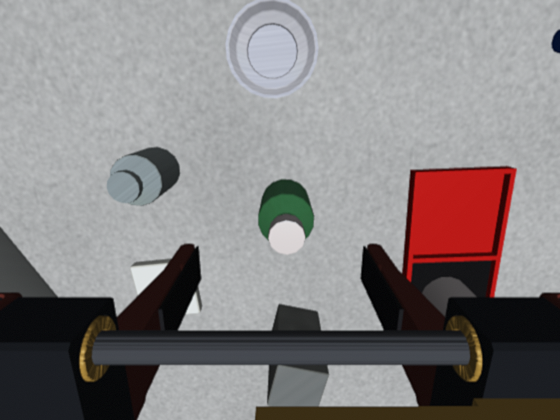

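Emit:
step_arm(
  targets=[
    [[0, 0.01, -0.4, 0, 0, 0, 1], [0, 0, -0.7, 0, 0, 0, 1], [0, 0, -0.7, 0, 0, 0, 1], [0, 0, -0.25, 0, 0, 0, 1], [0, 0, 0, 0, 0, 0, 0]],
  ],
)

```text
t: 22.28
ee_pos: [479.7, -291.5, 194.3]
orientation: [-0.157, -3.136, -0.001]
ft_force: [0.2, -0.1, 0.2]
width: 81.0
grasp_force: 0.0
```

Emit:
step_arm(
  targets=[
    [[0, 0, 0, 0, 0, 0, 0], [0, 0, 0, 0, 0, 0, 0], [0, 0, 0, 0, 0, 0, 0], [0, 0, 0, 0, 0, 0, 0], [0, 0, 0, 0, 0, 0, 0]],
  ],
)

```text
t: 22.9
ee_pos: [479.8, -292.5, 195.0]
orientation: [0.158, 3.137, -0.0]
ft_force: [-0.4, 0.2, 5.3]
width: 41.4
grasp_force: 30.0
```

Emit:
step_arm(
  targets=[
    [[0, 0, 0.8, 0, 0, 0, 0], [0, 0.5, 0.8, 0, 0, 0, 0], [0.1, 0.8, 0.6, 0, 0, 0, 0], [0.15, 0.95, 0, 0, 0, 0, 0], [0.15, 0.95, 0, 0, 0, 0, 0]],
  ],
)

```text
t: 23.52
ee_pos: [499.6, -131.2, 305.0]
orientation: [0.159, 3.137, -0.0]
ft_force: [0.4, 0.6, -1.1]
width: 41.4
grasp_force: 30.0
```

Emit:
step_arm(
  targets=[
    [[0.19, 0.95, 0, 0, 0, 0, 0], [0.19, 0.95, 0, 0, 0, 0, 0], [0.19, 0.95, 0, 0, 0, 0, 0], [0.19, 0.95, 0, 0, 0, 0, 0], [0.19, 0.95, 0, 0, 0, 0, 0]],
  ],
)

```text
t: 24.15
ee_pos: [547.1, 106.7, 304.3]
orientation: [-0.158, -3.137, 0.0]
ft_force: [1.0, 0.4, -1.7]
width: 41.4
grasp_force: 30.0
```

Emit:
step_arm(
  targets=[
    [[0.29, 0.75, 0, 0, 0, 0, 0], [0, 0, -0.6, 0, 0, 0, 0], [0, 0, -0.6, 0, 0, 0, 0], [0, 0, -0.2, 0, 0, 0, 0], [0, 0, 0, 0, 0, 0, 0]],
  ],
)

```text
t: 24.78
ee_pos: [561.5, 142.4, 234.1]
orientation: [-0.158, -3.136, 0.001]
ft_force: [-0.2, -0.1, -1.0]
width: 41.5
grasp_force: 30.0
```

Emit:
step_arm(
  targets=[
    [[0, 0, -0.3, 0, 0, 0, 0], [0, 0, -0.24, 0, 0, 0, 0], [0, 0, -0.1, 0, 0, 0, 0], [0, 0, 0, 0, 0, 0, 0], [0, 0, 0, 0, 0, 0, 0]],
  ],
)

```text
t: 25.4
ee_pos: [561.8, 142.6, 202.8]
orientation: [0.158, 3.137, 0.0]
ft_force: [0.2, -0.4, -0.9]
width: 41.2
grasp_force: 30.0
```

Emit:
step_arm(
  targets=[
    [[0, 0, -0.01, 0, 0, 0, 0], [0, 0, -0.01, 0, 0, 0, 0], [0, 0, 0, 0, 0, 0, 0], [0, 0, 0, 0, 0, 0, 0], [0, 0, 0, 0, 0, 0, 0]],
  ],
)

```text
t: 26.02
ee_pos: [561.7, 142.6, 201.6]
orientation: [0.158, 3.138, -0.0]
ft_force: [0.6, 0.1, -0.5]
width: 41.3
grasp_force: 30.0
```

Emit:
step_arm(
  targets=[
    [[0, 0, -0.007, 0, 0, 0, 0], [0, 0, -0.007, 0, 0, 0, 0], [0, 0, 0, 0, 0, 0, 0], [0, 0, 0, 0, 0, 0, 0], [0, 0, 0, 0, 0, 0, 0]],
  ],
)

```text
t: 26.65
ee_pos: [561.7, 142.6, 201.0]
orientation: [0.158, 3.138, -0.0]
ft_force: [-1.5, 0.1, 2.0]
width: 41.2
grasp_force: 30.0
```

Emit:
step_arm(
  targets=[
    [[0, 0, 0, 0, 0, 0, 0.75], [0, 0, 0, 0, 0, 0, 0.75], [0, 0, 0.1, 0, 0, 0, 0.75], [0, 0, 0.9, 0, 0, 0, 0.75], [0, 0, 1, 0, 0, 0, 0.75]],
  ],
)

```text
t: 27.28
ee_pos: [561.4, 142.5, 301.5]
orientation: [-0.158, -3.136, 0.001]
ft_force: [1.4, 0.7, 0.2]
width: 66.0
grasp_force: 0.0
```

Emit:
step_arm(
  targets=[
    [[0.1, -0.8, 0, 0, 0, -0.6, 1], [0.1, -1, 0, 0, 0, -0.6, 1], [0.1, -1, 0, 0, 0, -0.6, 1], [0.1, -1, 0, 0, 0, -0.6, 1], [0.1, -1, 0, 0, 0, -0.6, 1]],
  ],
)

```text
t: 27.9
ee_pos: [586.7, -99.0, 301.3]
orientation: [0.487, 3.103, -0.0]
ft_force: [1.0, -1.0, -0.5]
width: 87.4
grasp_force: 0.0
```

Emit:
step_arm(
  targets=[
    [[0.1, -1, 0, 0, 0, 0, 1], [0.1, -1, 0, 0, 0, 0, 1], [0.1, -1, 0, 0, 0, 0, 1], [0.1, -1, 0, 0, 0, 0, 1], [0, 0, 0, 0, 0, 0, 1]],
  ],
)

```text
t: 28.52
ee_pos: [606.5, -300.7, 301.2]
orientation: [0.491, 3.101, -0.001]
ft_force: [-0.4, 0.2, -0.4]
width: 88.0
grasp_force: 0.0
```

```bash
python3 wr.py 7 prism 606.5,-297.3,-.31
```

```text
[ 606.5 -300.7  301.2] [ 4.910e-01  3.101e+00 -1.000e-03] 87.95403657656179 [-0.4  0.2 -0.4]
[ 6.0604e+02 -2.9688e+02 -3.3000e-01] 0.013
```

View pics/f_7.png

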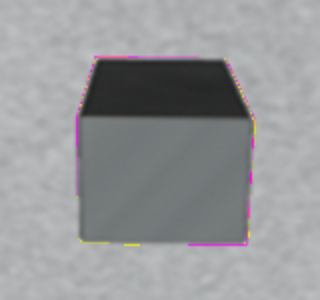

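Emit:
step_arm(
  targets=[
    [[0, 0, -0.4, 0, 0, 0, 1], [0, 0, -0.7, 0, 0, 0, 1], [0, 0, -0.6, 0, 0, 0, 1], [0, 0, -0.23, 0, 0, 0, 1], [0, 0, 0, 0, 0, 0, 0]],
  ],
)

```text
t: 29.2
ee_pos: [606.5, -296.3, 203.2]
orientation: [-0.483, -3.102, -0.001]
ft_force: [0.2, 0.1, 1.8]
width: 80.9
grasp_force: 0.0
```

Emit:
step_arm(
  targets=[
    [[0, 0, 0, 0, 0, 0, 0], [0, 0, 0, 0, 0, 0, 0], [0, 0, 0, 0, 0, 0, 0], [0, 0, 0, 0, 0, 0, 0], [0, 0, 0, 0, 0, 0, 0]],
  ],
)

```text
t: 29.82
ee_pos: [606.8, -297.4, 204.8]
orientation: [0.485, 3.103, -0.0]
ft_force: [-0.6, 1.3, 3.0]
width: 40.0
grasp_force: 30.0
```

Emit:
step_arm(
  targets=[
    [[0, 0, 0.8, 0, 0, 0, 0], [0, 0, 0.8, 0, 0, 0, 0], [-0.4, 0.6, 0.2, 0, 0, 0.7, 0], [-0.4, 0.6, 0, 0, 0, 0.7, 0], [-0.4, 0.6, 0, 0, 0, 0.7, 0]],
  ],
)

```text
t: 30.45
ee_pos: [545.6, -206.5, 294.1]
orientation: [-0.255, -3.131, -0.0]
ft_force: [-0.3, 0.0, -4.1]
width: 40.2
grasp_force: 30.0
```

Emit:
step_arm(
  targets=[
    [[-0.4, 0.6, 0, 0, 0, 0.7, 0], [-0.42, 0.61, 0, 0, 0, 0.7, 0], [0, 0, -0.2, 0, 0, 0, 0], [0, 0, 0, 0, 0, 0, 0], [0, 0, 0, 0, 0, 0, 0]],
  ],
)

```text
t: 31.08
ee_pos: [506.3, -147.6, 284.3]
orientation: [0.105, 3.139, -0.0]
ft_force: [0.0, 0.1, -3.8]
width: 40.3
grasp_force: 30.0
```

```bash
python3 wr.py 8; python3 -c "
from h import *
d=dict(np.load('w.npz'))
im=np.ascontiguousarray(d['pixels'][:,:,::-1])
for H in hulls(d,'red',(544.8,-149.4,-.065)): cv2.polylines(im,[cv2.convexHull(proj(d,H).astype(np.int32))],True,(255,255,0),1)
cv2.imwrite('pics/w8o.png',im)"
```

```text
[ 506.3 -147.6  284.3] [ 0.105  3.139 -0.   ] 40.27885228994612 [ 0.   0.1 -3.8]
```

View pics/w8o.png

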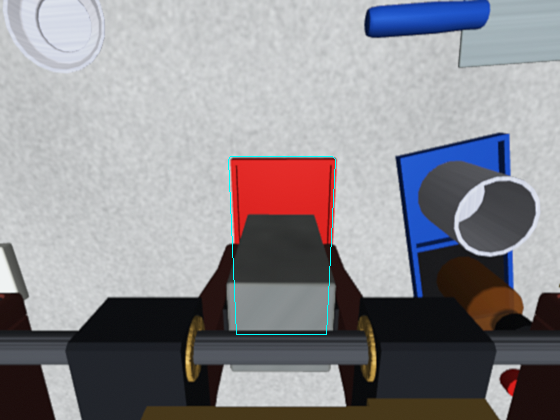

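Emit:
step_arm(
  targets=[
    [[0, 0, -0.5, 0, 0, 0, 0], [0, 0, -0.6, 0, 0, 0, 0], [0, 0, -0.3, 0, 0, 0, 0], [0, 0, -0.06, 0, 0, 0, 0], [0, 0, 0, 0, 0, 0, 0]],
  ],
)

```text
t: 31.75
ee_pos: [506.1, -147.1, 211.8]
orientation: [0.104, 3.139, -0.0]
ft_force: [-0.2, 0.3, -2.7]
width: 39.8
grasp_force: 30.0
```

Emit:
step_arm(
  targets=[
    [[0, 0, -0.01, 0, 0, 0, 0], [0, 0, -0.01, 0, 0, 0, 0], [0, 0, 0, 0, 0, 0, 0], [0, 0, 0, 0, 0, 0, 0], [0, 0, 0, 0, 0, 0, 0]],
  ],
)

```text
t: 32.38
ee_pos: [505.7, -146.9, 210.4]
orientation: [0.103, 3.14, -0.0]
ft_force: [-0.6, 0.6, -3.6]
width: 40.1
grasp_force: 30.0
```

Emit:
step_arm(
  targets=[
    [[0, 0, -0.01, 0, 0, 0, 0], [0, 0, -0.01, 0, 0, 0, 0], [0, 0, -0.008, 0, 0, 0, 0], [0, 0, 0, 0, 0, 0, 0], [0, 0, 0, 0, 0, 0, 0]],
  ],
)

```text
t: 33.0
ee_pos: [505.7, -146.9, 209.0]
orientation: [-0.104, -3.14, -0.0]
ft_force: [-0.4, -0.5, -3.7]
width: 39.9
grasp_force: 30.0
```

Emit:
step_arm(
  targets=[
    [[0, 0, -0.007, 0, 0, 0, 0], [0, 0, -0.007, 0, 0, 0, 0], [0, 0, 0, 0, 0, 0, 0], [0, 0, 0, 0, 0, 0, 0], [0, 0, 0, 0, 0, 0, 0]],
  ],
)

```text
t: 33.62
ee_pos: [505.7, -146.9, 208.8]
orientation: [0.104, 3.14, -0.0]
ft_force: [-2.3, 0.6, 5.9]
width: 39.7
grasp_force: 30.0
```

Contact. Release, retreat and check.

Emit:
step_arm(
  targets=[
    [[0, 0, 0, 0, 0, 0, 0.75], [0, 0, 0, 0, 0, 0, 0.75], [0, 0, 0.1, 0, 0, 0, 0.75], [0, 0, 0.9, 0, 0, 0, 0.75], [0, 0, 1, 0, 0, 0, 0.75]],
  ],
)

```text
t: 34.25
ee_pos: [505.4, -146.8, 308.9]
orientation: [-0.103, -3.138, -0.001]
ft_force: [0.4, -0.2, 0.3]
width: 65.7
grasp_force: 0.0
```

Emit:
step_arm(
  targets=[
    [[-0.3, -0.9, 0.2, 0, 0, 0, 1], [-0.3, -0.9, 0.2, 0, 0, 0, 1], [-0.3, -0.9, 0.2, 0, 0, 0, 1], [-0.3, -0.9, 0.2, 0, 0, 0, 1], [-0.3, -0.9, 0, 0, 0, 0, 1]],
  ],
)

```text
t: 34.88
ee_pos: [430.2, -373.5, 349.5]
orientation: [0.103, 3.138, -0.002]
ft_force: [-0.2, -0.4, -0.2]
width: 88.1
grasp_force: 0.0
```

Emit:
step_arm(
  targets=[
    [[-0.3, -0.9, 0, 0, 0, 0, 1], [-0.3, -0.9, 0, 0, 0, 0, 1], [-0.3, -0.9, 0, 0, 0, 0, 1], [0, 0, 0, 0, 0, 0, 1], [0, 0, 0, 0, 0, 0, 1]],
  ],
)

```text
t: 35.5
ee_pos: [385.5, -506.4, 348.1]
orientation: [-0.104, -3.139, -0.001]
ft_force: [-0.2, -0.5, -0.4]
width: 88.0
grasp_force: 0.0
```

```bash
python3 - <<'E'
from h import *
from workcell import get_image
V=[get_image(n) for n in("top","scene")]
a=V[0]["pixels"][135:235,190:370,::-1];b=V[1]["pixels"][160:290,200:370,::-1]
cv2.imwrite("pics/end.png",np.vstack([cv2.resize(a,(540,300),interpolation=2),cv2.resize(b,(392,300),interpolation=2)[:,:392] if 0 else cv2.copyMakeBorder(cv2.resize(b,(392,300),interpolation=2),0,0,0,148,0)]))
for n,g in dict(cup=(503.5,-8),amber=(580.3,5),brass=(483.8,150.2),green=(561.6,142.6),prism=(506,-147,-.065)).items():
    q,e,T=fit([V[0]],n,g,8);print(n,np.round(q,2),round(e,3))
E
```

```text
cup [501.36  -8.08] 0.143
amber [583.63   5.02] 0.062
brass [484.72 151.31] 0.053
green [564.28 143.86] 0.029
prism [ 5.0654e+02 -1.4728e+02 -1.1000e-01] 0.057
```

View pics/end.png

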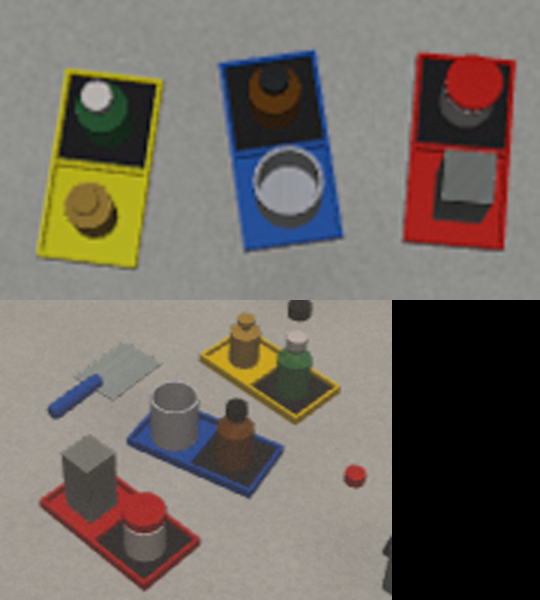

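The final picture shows all five items upright in their correct bays, and the jar has not moved. I'm handing the job in.

```bash
python3 -c "
from workcell import ctrl
print(ctrl.close_job())"
```

```text
the job is handed in; nothing more can be done
None
```

The three kits are made up and handed in at about 36 s: the final pictures show all five items standing upright in their correct bays, and the jar and steel weight were left untouched.

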